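Load a sample plate into its carrier and bolt it in

TASK

Load the thin stoneware sample plate into its wooden carrier: press steadily down on its top face with the fingertips and slide it along the board, under the spring bar and cover strip, until its front edge is fully home against the end stop; then push the small bolt all the way across behind it so it cannot slide out. Move the plate only by its top face, without lifting it or pushing its edges, and never press or push on it with more than 20 N or it cracks. Leave the bolt drawn back until the plate is home, and do not disturb the bowl, the cup and the plaster block.

Things in the scene. Friction and masses are not known exactly. Their poses are not given: they have to be found in the camera images.
- carrier: Fixed level plywood board, 370 x 230 x 10 mm, on feet that hold it 0 to 12 mm above the bench, with a light wood pocket at one end. Its +x is the loading direction, z up; origin on the underside: it reaches from x = -235 to +135 mm and y = -115 to +115 mm; its top face, on which the plate slides, is at z = 10 mm. A steel guide for the bolt, 16 mm high, stands on it at x = -36 to -8, y = -104 to -78 mm.
- home (a point): Point fixed on the carrier's top face, axes as the carrier's (carrier x = 50, y = 0, z = 10 mm): where the centre of the plate's underside is when the plate is fully home. The plate may then lie up to 3 mm to either side; its rear edge is at carrier x = -10 mm and its rear 77 mm are clear of the spring bar.
- stop (a point): Middle of the end stop's face, on the board's top face (carrier x = 110 mm), axes as the carrier's. A cover strip spans the pocket from 22 mm before it to 12 mm past it, underside 8 mm, top 13 mm above the board. Just before the strip (carrier x = 67 to 87) a round steel spring bar lies across, 2.5 mm above the board: the plate's front edge must be driven under it, lifting it against about 2 N, so press well (about 10 N).
- mouth (a point): Middle of the pocket's mouth on the board's top face (carrier x = -9 mm), axes as the carrier's. Two side rails 8 mm high start here 134 mm apart, close like a funnel to 106 mm apart at carrier x = 38 mm, and run straight from there to the stop.
- plate: Loose flat stoneware plate, 120 (its x) x 100 (its y) x 3 mm, 60 to 130 g, four greyish glaze bands across it; origin at the centre of its underside. Starts flat on the board before the pocket, its +x within 0.3 rad of the loading direction. It slides more easily on the board than under a pressed fingertip, but slips under the finger if pressed too lightly or when it meets the stop.
- bolt (a joint): Steel bolt on the carrier, a bar 14 mm wide sliding along the carrier's +y at carrier x = -29 to -15 mm, 1 to 10 mm above the board. 0 = drawn back, tip at y = -72 mm, clear of the plate; 0.060 m = fully across, tip at y = -12 mm. It passes 5 mm behind a plate that is home and is blocked by one that is not. Starts at 0 to 8 mm, stays where left, takes about 2 N to move.
- bolt_knob (a point): Point on the axis of the bolt's upright round knob, 40 mm above the board's top face; axes as the carrier's. The knob is 14 mm in diameter, stands from 10 to 52 mm above the board, 66 mm behind the bolt's tip, and is moved along the carrier's +y to shut the bolt.
- bowl: Bystander: loose ceramic bowl, 100 mm across, 45 mm high, origin under its centre.
- cup: Bystander: loose terracotta cup, 72 mm across, 75 mm high, origin under its centre.
- block: Bystander: loose plaster block, 70 x 50 x 40 mm high, origin under its centre.

How it is judged (in metres and radians):
On the way, in this order (a step that is already met when the one before it is completed fails the run):
1. the plate is fully home under the spring bar and cover strip (within 4 mm of the end stop) while the bolt is still drawn back (x of plate in the frame of home above -0.004 m and horizontal distance between plate and home below 0.007 m and angle between the x axis of plate and the x axis of carrier, either way round below 0.08 rad and value of joint bolt below 0.016 m), for 0.2 s.
2. the bolt is fully across behind the plate (value of joint bolt above 0.055 m), for 0.2 s.
At the end, for the whole second after the job is handed in: The plate lies flat in the pocket, within 4 mm of fully home against the end stop and within 0.08 rad of straight, at rest; the bolt is at least 55 mm of its 60 mm across behind it (x of plate in the frame of home above -0.004 m and horizontal distance between plate and home below 0.007 m and z of plate in the frame of home below 0.003 m and angle between the x axis of plate and the x axis of carrier, either way round below 0.08 rad and value of joint bolt above 0.055 m and linear speed of plate below 0.01 m/s); the robot touches nothing.
It fails at once if the plate is pressed or pushed with more than 20 N (contact force between the fingers and plate above 20 N).
It fails at once if the plate is lifted more than 10 mm off the board (z of plate in the frame of home above 0.01 m).
It fails at once if the plate is pushed by an edge instead of its top face (contact force between the fingers and plate above 1 N and (x of the grasp point in the frame of plate below -0.064 m or x of the grasp point in the frame of plate above 0.064 m or y of the grasp point in the frame of plate below -0.054 m or y of the grasp point in the frame of plate above 0.054 m)).
It fails at once if the bowl, cup or plaster block is moved more than 15 mm (distance of any of bowl, cup, block from where it was at the start of the episode above 0.015 m).
It also fails if it takes over 72 s, if anything falls off the work surface, if the arm or the gripper's body presses on something with over 40 N, if the wrist force passes 120 N, or if a joint passes its speed limit or range.

ROBOT

A 6-joint arm with a two-finger parallel gripper is mounted at the origin on the work surface. World frame = base frame: x ahead of the robot, y to its left, z up, the work surface at z = 0. Lengths are in mm, angles in rad, forces in N, time in s.
With the tool pointing down it reaches from about 350 to 775 mm from the base axis. Payload 7.3 kg.
Tool frame: the origin (TCP) lies between the finger pads; the fingertips stand 14 mm ahead of it and the grasp point (between the pads) lies 5 mm behind it; z points along the fingers, y is the line along which they close (so a half turn about z gives the same grasp; the last joint's range is limited). The gripper opens to 92 mm and grips with 3 to 60 N. Pads are 19 mm wide; open, the fingers measure 130 mm over their backs; the gripper's body (75 mm by 190 mm) begins 47 mm behind the grasp point.
Start: joints at [-1.344, 0.342, 1.524, -0, 1.275, -0.146], TCP at [191.241, -488.948, 240.741] pointing down, gripper open.
Joint ranges: [-2.53, 2.53], [-0.77, 2.02], [0.04, 2.7], [-1, 4.14], [0.28, 2.66], [-3.11, 3.11]. Speed limits (rad/s): [2.57, 2.57, 3.14, 3.14, 3.14, 3.14].

INTERFACE

Orientations are given as [roll, pitch, yaw] about the fixed x, y, z axes, in that order (R = Rz(yaw) Ry(pitch) Rx(roll)).
In Python, from plant import get_obs, cams, close_job gives the robot as it stands. The module is installed in compiled form; this text tells all that it offers.
- The arm moves only by the shell command python3 -m creep 'ROWS'. ROWS is JSON, a list of rows, each an object of numbers: "hand": the opening, from 0 (shut) to 1 (fully open); "tx", "ty", "tz": the shift along the tool's x, y, z in m; "spin": the turn about the tool's z in degrees. In form: [{"hand": .., "tx": .., "ty": .., "tz": .., "spin": ..}, ...]. A call has 1 to 5 rows; each row shifts and turns the commanded pose from where the row before left it, along the tool's axes as they then stand; what a row does not reach is not made up. A row lasts 1/8 s, in which the tool goes at most 62.5 mm and 10.7 degrees, less where a joint would pass 70% of its speed; a pose out of reach is approached as far as the arm can. A call is refused whole if a number of a shift passes 0.0625 or a number of a turn 10.7, either way. A call with a gripper value outside its range is refused whole. The fingers move at their own pace and stop on an object; the grip force is fixed at half the most. Time passes only in rows, so rows that do not move let the fingers close. It gives the time, the measured TCP pose, the force, the opening and the grip force at its end, in the units of the state.
- get_obs(): the state, without advancing time (a new reading comes with each control period).
- cams.capture(name): name is "side" or "top"; returns a dict with "color" (420x560x3 uint8, red, green, blue), "K" (3x3 intrinsics, pixels), "R" (3x3) and "t" (3): a world point X has camera coordinates R X + t. Camera axes: x right, y down, z forward; pixel columns grow to the right and rows downward; lengths in mm; the calibration is good to about 2 mm. A picture is of the moment at which its call begins. There is no depth.
- close_job(): hands the job in; it is judged then, once.
The state is a dict: "time": time; "joint_positions": joint angles; "dq": joint speeds; "tau": joint torques, N m; "tool_pos": TCP position; "tcp_rot": TCP orientation; "contact_force": force on the tool from outside, world axes, zero at the start; "moment": the same for the moment, N m; "grip_width": finger opening in mm; "finger_force": force on a finger pad.
Only numpy, scipy, OpenCV 4.12 (cv2) and the standard library are available. Lean on these libraries where they do the work, as an engineer would, in place of code of your own. Each camera call takes 0.05 s, during which the arm holds its last target. There are 200 camera calls.

## Working session

There is one attempt and no reset: what is moved stays moved. The work goes in short steps, Python scripts to look and compute and a shell command to move; the robot and the scene stay as the last step left them, time stands still between calls to the robot, and variables do not carry over. Pictures are saved under pics/ and viewed, at most 10 in all, crops included, and the job is handed in when it is done.

```bash
mkdir -p pics
python3 - <<'E'
from plant import get_obs,cams
import cv2,numpy as np,json
o=get_obs(); print({k:np.round(v,3).tolist() for k,v in o.items()})
for n in("top","side"):
    c=cams.capture(n); cv2.imwrite(f"pics/{n}0.png",c["color"][:,:,::-1]); print(n,c["K"].tolist(),np.round(c["R"],4).tolist(),np.round(c["t"],1).tolist())
    np.savez(f"{n}0.npz",**c)
E
```

```text
{'time': 0.0, 'joint_positions': [-1.344, 0.343, 1.525, -0.0, 1.275, -0.146], 'dq': [-0.001, -0.0, -0.001, -0.001, -0.0, 0.0], 'tau': [-0.001, -43.125, -24.422, 0.072, 0.056, -0.0], 'tool_pos': [191.176, -488.544, 240.034], 'tcp_rot': [-3.14, -0.0, 0.373], 'contact_force': [-0.405, -1.213, 0.4], 'moment': [-0.045, -0.049, 0.016], 'finger_force': 0.0, 'grip_width': 91.728}
top [[511.12100773796385, 0.0, 281.7758171033194], [0.0, 511.12100773796385, 205.71090076974338], [0.0, 0.0, 1.0]] [[-0.0298, -0.9995, 0.0145], [-0.9832, 0.0267, -0.1804], [0.1799, -0.0197, -0.9835]] [-13.6, 523.6, 1458.0]
side [[455.86779703003936, 0.0, 282.80279305652965], [0.0, 455.86779703003936, 211.16213340210743], [0.0, 0.0, 1.0]] [[-0.9932, -0.1164, 0.0026], [-0.069, 0.571, -0.8181], [0.0937, -0.8127, -0.5751]] [505.6, 89.6, 1224.5]
```

View pics/top0.png

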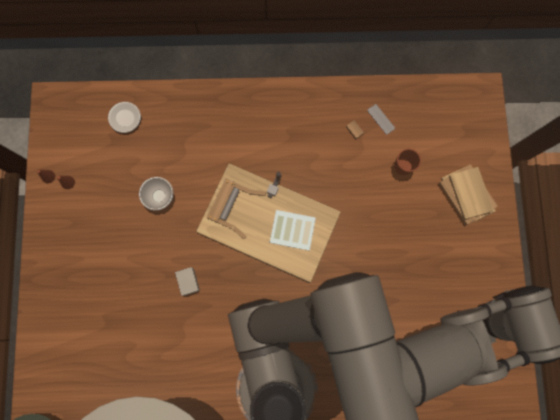

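View pics/side0.png

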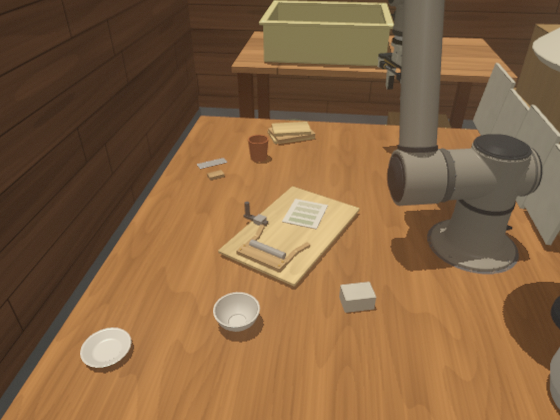

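The top picture shows the carrier with corners near (230,166), (339,212), (312,279), (199,230). The pocket is at its left end, the plate at about (293,230), and the bolt knob near (276,180). The bowl is at (156,195), the block at (187,282) and the cup at (405,163).

Run:
```python
import cv2
a=cv2.imread("pics/top0.png")[155:290,190:350]; cv2.imwrite("pics/topc.png",cv2.resize(a,None,fx=4.4,fy=4.4,interpolation=cv2.INTER_CUBIC))
a=cv2.imread("pics/side0.png")[180:285,215:365]; cv2.imwrite("pics/sidec.png",cv2.resize(a,None,fx=5,fy=5,interpolation=cv2.INTER_CUBIC))
```

```text
(no output)
```

View pics/topc.png

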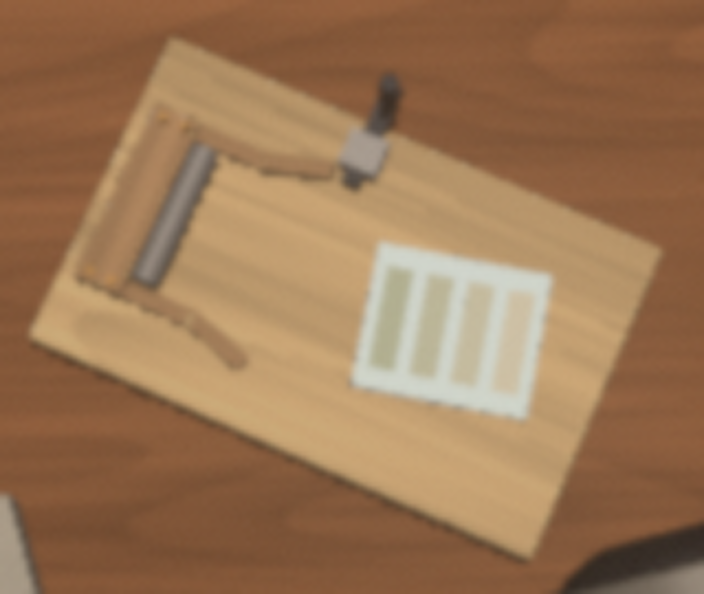

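View pics/sidec.png

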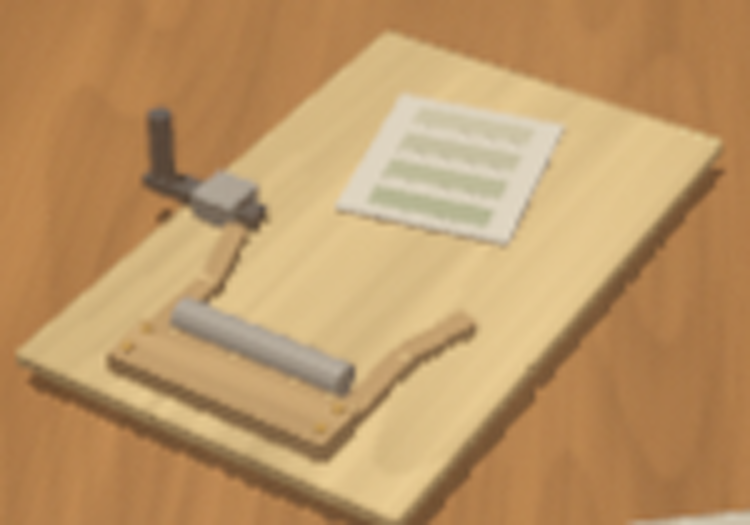

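```bash
cat > h.py <<'E'
import numpy as np
from scipy.optimize import least_squares
C={n:dict(np.load(f"{n}0.npz")) for n in("top","side")}
def proj(n,X):
    c=C[n]; p=(np.atleast_2d(X)@c["R"].T+c["t"])@c["K"].T; return p[:,:2]/p[:,2:]
def crop(n,u):
    s,o=((4.4,(190,155)) if n=="top" else (5,(215,180))); return (np.array(u,float)+.5)/s-.5+o
def rot(a): return np.array([[np.cos(a),-np.sin(a)],[np.sin(a),np.cos(a)]])
def place(p,xy,z): return np.c_[np.array(xy)@rot(p[2]).T+p[:2],np.full(len(xy),z)]
E
python3 - <<'E'
from h import *
B=[(135,-115),(-235,-115),(-235,115),(135,115)]
P=[(60,-50),(-60,-50),(-60,50),(60,50)]
bt=crop("top",[(173,38),(662,250),(530,556),(31,338)]); bs=crop("side",[(20,358),(390,32),(722,142),(402,521)])
pt=crop("top",[(380,242),(552,275),(524,418),(352,386)]); ps=crop("side",[(338,210),(402,95),(563,125),(508,243)])
def fit(obj,t,s,g,z=None):
    f=lambda q:np.r_[(proj("top",place(q,obj,q[3] if z is None else z))-t).ravel(),(proj("side",place(q,obj,q[3] if z is None else z))-s).ravel()]
    r=least_squares(f,g,x_scale=[10,10,.1,10][:len(g)]); print(np.round(r.x,3),np.abs(r.fun).max(),np.round(r.fun,1)); return r.x
b=fit(B,bt,bs,[500,0,2,16])
fit(P,pt,ps,[500,0,1.4],b[3]+3); fit(P,pt,ps,[500,0,1.4,20])
k=[crop("top",(389,78)),crop("side",(160,112))]
r=least_squares(lambda X:np.r_[(proj("top",X)[0]-k[0]),(proj("side",X)[0]-k[1])],[550,0,50]); X=r.x
print("knob",X,r.fun,(X[:2]-b[:2])@rot(b[2]))
for nm,uv in(("bowl",(156,195)),("block",(187,282)),("cup",(405,163))):
    c=C["top"]; d=c["R"].T@np.linalg.solve(c["K"],[*uv,1]); o=-c["R"].T@c["t"]; print(nm,o+d*(40-o[2])/d[2])
E
```

```text
[501.566  56.067   1.131  19.757] 1.6144683628051553 [-0.5  0.2  0.7  0.1  0.9  1.6 -0.5  0.8 -1.3 -0.5 -1.  -0.   0.2  0.2
 -0.6  0.5]
[453.152 -59.103   1.356] 0.9715200236613555 [-0.   0.5  0.4  0.4  0.9  0.7  0.   0.5 -1.   0.  -0.6  0.5 -0.3  0.7
 -0.3  0.6]
[452.94  -58.1     1.356  25.231] 0.9374751753006763 [-0.4  0.4  0.1  0.3  0.6  0.7 -0.3  0.5 -0.9 -0.5 -0.5 -0.  -0.2  0.2
 -0.2  0.1]
knob [614.46461126 -19.98994575  75.31517348] [ 0.07071544  1.01196218 -0.92564352 -0.22851442] [ -20.74070368 -134.53890103]
bowl [566.79339834 342.88539122  40.        ]
block [308.96888425 250.42329161  40.        ]
cup [ 645.38859563 -404.34004254   40.        ]
```

```bash
R='[{"hand":0.43,"tx":0.0392,"ty":-0.0292},{"tx":0.0392,"ty":-0.0292},{"tx":0.0392,"ty":-0.0292},{"tx":0.0392,"ty":-0.0292},{"tx":0.0392,"ty":-0.0292}]' ; python3 -m creep '[{"hand":0.43,"tx":0.0392,"ty":-0.0292,"tz":0,"spin":0},{"hand":0.43,"tx":0.0392,"ty":-0.0292,"tz":0,"spin":0},{"hand":0.43,"tx":0.0392,"ty":-0.0292,"tz":0,"spin":0},{"hand":0.43,"tx":0.0392,"ty":-0.0292,"tz":0,"spin":0},{"hand":0.43,"tx":0.0392,"ty":-0.0292,"tz":0,"spin":0}]'
python3 -m creep '[{"hand":0.43,"tx":0.0392,"ty":-0.0292,"tz":0,"spin":0},{"hand":0.43,"tx":0.0392,"ty":-0.0292,"tz":0,"spin":0},{"hand":0.43,"tx":0.0392,"ty":-0.0292,"tz":0,"spin":0},{"hand":0.43,"tx":0.0392,"ty":-0.0292,"tz":0,"spin":0},{"hand":0.43,"tx":0.0392,"ty":-0.0292,"tz":0,"spin":0}]'
python3 -m creep '[{"hand":0.43,"tx":0,"ty":0,"tz":0.02,"spin":-9.4},{"hand":0.43,"tx":0,"ty":0,"tz":0.02,"spin":-9.4},{"hand":0.43,"tx":0,"ty":0,"tz":0.02,"spin":-9.4},{"hand":0.43,"tx":0,"ty":0,"tz":0.02,"spin":-9.4},{"hand":0.43,"tx":0,"ty":0,"tz":0.02,"spin":-9.4}]'
python3 -m creep '[{"hand":0.43,"tx":0,"ty":0,"tz":0.02,"spin":-9.4},{"hand":0.43,"tx":0,"ty":0,"tz":0,"spin":0}]'
```

```text
time: 0.72
tool_pos: [321.1, -280.1, 240.5]
tcp_rot: [-3.141, 0.0, 0.372]
contact_force: [0.1, 0.2, 0.7]
grip_width: 46.4
finger_force: 0.0
time: 1.35
tool_pos: [450.5, -72.7, 240.5]
tcp_rot: [-3.142, 0.0, 0.373]
contact_force: [0.9, -0.7, 0.1]
grip_width: 39.6
finger_force: 0.0
time: 1.98
tool_pos: [449.7, -74.1, 139.8]
tcp_rot: [-3.141, 0.0, 1.199]
contact_force: [-0.1, 0.1, 0.2]
grip_width: 39.3
finger_force: 0.0
time: 2.22
tool_pos: [448.9, -73.9, 119.5]
tcp_rot: [-3.138, -0.0, 1.356]
contact_force: [0.1, 0.0, 0.1]
grip_width: 39.6
finger_force: 0.0
```

```bash
python3 -m creep '[{"hand":0.43,"tx":0,"ty":0,"tz":0.035,"spin":0},{"hand":0.43,"tx":0,"ty":0,"tz":0.025,"spin":0},{"hand":0.43,"tx":0,"ty":0,"tz":0.013,"spin":0},{"hand":0.43,"tx":0,"ty":0,"tz":0,"spin":0}]'
python3 - <<'E'
from plant import cams
import cv2,numpy as np
a=cams.capture("top")["color"][155:290,190:350,::-1];b=cams.capture("side")["color"][170:290,215:375,::-1]
cv2.imwrite("pics/c1.png",np.vstack([cv2.resize(a,(400,337)),cv2.resize(b,(400,263))][:0]) if 0 else np.hstack([cv2.resize(a,(400,338)),cv2.resize(b,(400,338))]))
E
```

```text
time: 2.72
tool_pos: [450.0, -74.2, 47.7]
tcp_rot: [-3.141, -0.0, 1.356]
contact_force: [-0.6, 0.0, 0.8]
grip_width: 39.5
finger_force: 0.0
```

View pics/c1.png

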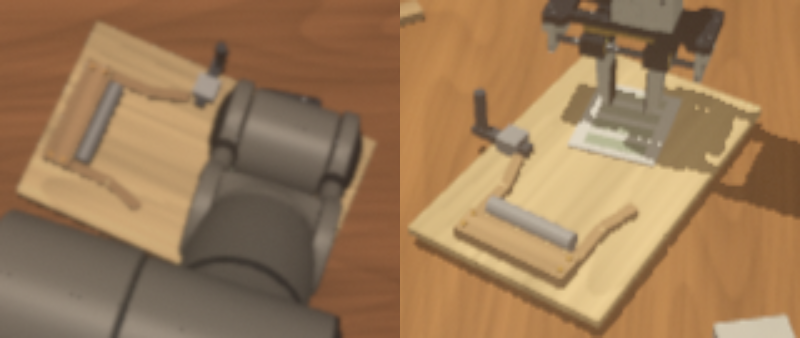

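The side view shows both fingertips over the plate, at (605–660, 100), with all sides clear of the rails and knob. The top view is hidden by the arm.

```bash
python3 -m creep '[{"hand":0.43,"tx":0,"ty":0,"tz":0.006,"spin":0},{"hand":0.43,"tx":0,"ty":0,"tz":0,"spin":0},{"hand":0.43,"tx":0,"ty":0,"tz":0.001,"spin":0},{"hand":0.43,"tx":0,"ty":0,"tz":0,"spin":0}]' | egrep 'pos|contact'
python3 -m creep '[{"hand":0.43,"tx":0,"ty":0,"tz":0.0005,"spin":0},{"hand":0.43,"tx":0,"ty":0,"tz":0,"spin":0}]'| egrep 'pos|contact'
python3 -m creep '[{"hand":0.43,"tx":0,"ty":0,"tz":0.0005,"spin":0},{"hand":0.43,"tx":0,"ty":0,"tz":0,"spin":0}]'| egrep 'pos|contact'
```

```text
tool_pos: [450.0, -74.3, 40.8]
contact_force: [-0.9, -1.0, 0.4]
tool_pos: [450.0, -74.2, 40.2]
contact_force: [-0.3, 0.1, -0.4]
tool_pos: [450.0, -74.3, 39.7]
contact_force: [-0.1, -0.4, 0.7]
```

```bash
for i in 1 2 3; do python3 -m creep '[{"hand":0.43,"tx":0,"ty":0,"tz":0.0005,"spin":0},{"hand":0.43,"tx":0,"ty":0,"tz":0,"spin":0}]'| egrep 'pos|contact'; done
```

```text
tool_pos: [449.9, -74.2, 39.2]
contact_force: [-0.1, -0.3, 0.3]
tool_pos: [449.9, -74.2, 38.7]
contact_force: [0.5, -0.4, -0.8]
tool_pos: [449.9, -74.3, 38.2]
contact_force: [0.4, -0.5, -0.7]
```

```bash
for i in 1 2 3; do python3 -m creep '[{"hand":0.43,"tx":0,"ty":0,"tz":0.0005,"spin":0},{"hand":0.43,"tx":0,"ty":0,"tz":0,"spin":0}]'| egrep 'pos|contact'; done
```

```text
tool_pos: [450.1, -74.3, 37.9]
contact_force: [-0.5, 1.7, 3.3]
tool_pos: [450.4, -74.4, 37.9]
contact_force: [-1.2, 0.3, 9.6]
tool_pos: [450.6, -74.5, 37.8]
contact_force: [-2.5, 0.5, 14.5]
```

```bash
python3 -m creep '[{"hand":0.43,"tx":0.002,"ty":0,"tz":-0.0002,"spin":0},{"hand":0.43,"tx":0.003,"ty":0,"tz":0,"spin":1},{"hand":0.43,"tx":0.003,"ty":0,"tz":0,"spin":1}]'| egrep 'pos|rot|contact'
python3 -m creep '[{"hand":0.43,"tx":0.005,"ty":0,"tz":0,"spin":2},{"hand":0.43,"tx":0.005,"ty":0,"tz":0,"spin":2}]'| egrep 'pos|rot|contact'
```

```text
tool_pos: [452.8, -67.0, 37.9]
tcp_rot: [3.139, 0.001, 1.322]
contact_force: [-0.1, -1.5, 10.4]
tool_pos: [455.4, -57.3, 37.9]
tcp_rot: [3.139, 0.0, 1.251]
contact_force: [-0.5, -1.7, 9.4]
```

```bash
python3 -m creep '[{"hand":0.43,"tx":0.005,"ty":0,"tz":0.0002,"spin":2},{"hand":0.43,"tx":0.005,"ty":0,"tz":0,"spin":2},{"hand":0.43,"tx":0.005,"ty":0,"tz":0,"spin":2},{"hand":0.43,"tx":0.005,"ty":0,"tz":0,"spin":0.7}]'| egrep 'pos|rot|contact'
python3 -m creep '[{"hand":0.43,"tx":0.006,"ty":0,"tz":0,"spin":0},{"hand":0.43,"tx":0.006,"ty":0,"tz":0,"spin":0},{"hand":0.43,"tx":0.006,"ty":0,"tz":0,"spin":0}]'| egrep 'pos|rot|contact'
python3 - <<'E'
from h import *
from plant import get_obs,cams
import cv2
o=get_obs();p=o["tool_pos"]
print("carrier",(np.array(p[:2])-[501.57,56.07])@rot(1.131),o["tcp_rot"])
b=cams.capture("side")["color"][180:285,215:365,::-1];cv2.imwrite("pics/s2.png",cv2.resize(b,None,fx=5,fy=5,interpolation=cv2.INTER_CUBIC))
E
```

```text
tool_pos: [462.8, -38.6, 37.9]
tcp_rot: [3.138, -0.0, 1.135]
contact_force: [-0.7, -1.8, 12.3]
tool_pos: [470.4, -22.2, 37.9]
tcp_rot: [3.138, -0.0, 1.136]
contact_force: [-1.2, -1.9, 11.7]
carrier [-84.09253084  -5.10311239] [ 3.13849675e+00 -2.44391424e-04  1.13553373e+00]
```

View pics/s2.png

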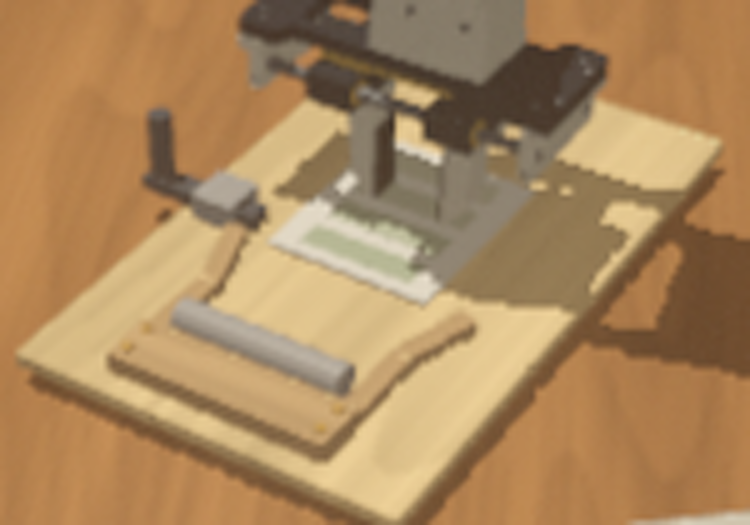

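The plate now lies parallel to the spring bar. Its front corners are at crop pixels (270,240) and (430,302).

Run:
```python
from h import *
c=C["side"]
o=-c["R"].T@c["t"]
def hit(u,z):
    d=c["R"].T@np.linalg.solve(c["K"],[*crop("side",u),1]); X=o+d*(z-o[2])/d[2]; return (X[:2]-[501.57,56.07])@rot(1.131)
for u,z in(((270,240),24),((430,302),24),((185,310),42),((345,378),42),((233,232),28),((468,325),28),((20,358),21),((402,521),21)): print(u,hit(u,z))
```

```text
(270, 240) [-12.1239273  -54.27774618]
(430, 302) [-11.7383359   46.77991524]
(185, 310) [ 80.11065949 -45.27443614]
(345, 378) [81.86774067 52.08253671]
(233, 232) [ -3.06450529 -72.39022646]
(468, 325) [-1.36854432 75.34874828]
(20, 358) [ 136.00377851 -109.99083637]
(402, 521) [134.08106951 116.04473418]
```

```bash
python3 -m creep '[{"hand":0.43,"tx":0.006,"ty":-0.0012,"tz":0,"spin":0},{"hand":0.43,"tx":0.006,"ty":-0.0012,"tz":0,"spin":0},{"hand":0.43,"tx":0.006,"ty":-0.0012,"tz":0,"spin":0},{"hand":0.43,"tx":0.006,"ty":-0.0012,"tz":0,"spin":0},{"hand":0.43,"tx":0.006,"ty":-0.0012,"tz":0,"spin":0}]'| egrep 'pos|rot|contact'
python3 -m creep '[{"hand":0.43,"tx":0.006,"ty":0,"tz":0,"spin":0},{"hand":0.43,"tx":0.006,"ty":0,"tz":0,"spin":0},{"hand":0.43,"tx":0.006,"ty":0,"tz":0,"spin":0},{"hand":0.43,"tx":0.006,"ty":0,"tz":0,"spin":0},{"hand":0.43,"tx":0.006,"ty":0,"tz":0,"spin":0}]'| egrep 'pos|rot|contact'
python3 - <<'E'
from h import *
from plant import get_obs,cams
import cv2
o=get_obs();p=o["tool_pos"]
print("carrier",(np.array(p[:2])-[501.57,56.07])@rot(1.131),o["tcp_rot"])
b=cams.capture("side")["color"][180:285,215:365,::-1];cv2.imwrite("pics/s3.png",cv2.resize(b,None,fx=5,fy=5,interpolation=cv2.INTER_CUBIC))
E
```

```text
tool_pos: [477.7, 7.6, 37.9]
tcp_rot: [3.138, -0.0, 1.136]
contact_force: [-1.4, -2.0, 11.7]
tool_pos: [490.2, 34.9, 37.9]
tcp_rot: [3.139, -0.001, 1.136]
contact_force: [-1.0, -1.9, 12.0]
carrier [-23.98366586   1.25329131] [ 3.13870289e+00 -5.63544348e-04  1.13562174e+00]
```

View pics/s3.png

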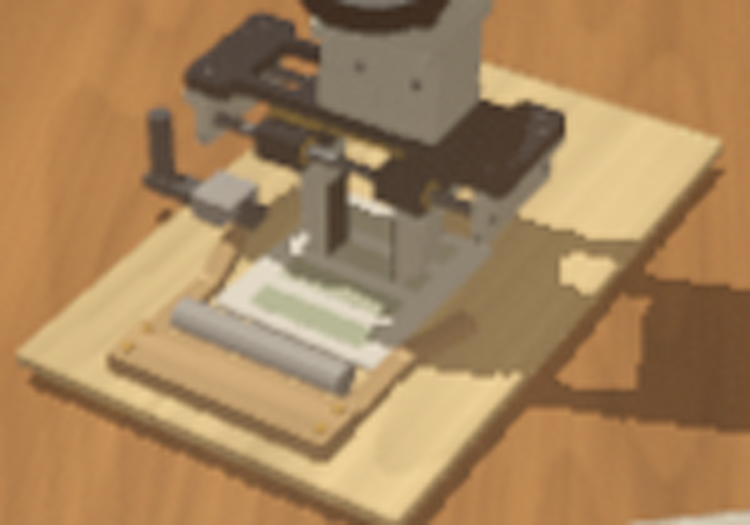

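The plate's front is now inside the straight part of the rails, just short of the spring bar, at crop pixels (215,298) to (390,362).

```bash
for i in 1 2; do python3 -m creep '[{"hand":0.43,"tx":0.005,"ty":0,"tz":0,"spin":0},{"hand":0.43,"tx":0.005,"ty":0,"tz":0,"spin":0},{"hand":0.43,"tx":0.005,"ty":0,"tz":0,"spin":0}]'| egrep 'pos|rot|contact'; done
python3 -m creep '[{"hand":0.43,"tx":0.005,"ty":0,"tz":0,"spin":0},{"hand":0.43,"tx":0.005,"ty":0,"tz":0,"spin":0}]'| egrep 'pos|rot|contact'
python3 - <<'E'
from h import *
from plant import get_obs,cams
import cv2
o=get_obs();p=o["tool_pos"]
print("carrier",(np.array(p[:2])-[501.57,56.07])@rot(1.131),o["tcp_rot"])
b=cams.capture("side")["color"][180:285,215:365,::-1];cv2.imwrite("pics/s4.png",cv2.resize(b,None,fx=5,fy=5,interpolation=cv2.INTER_CUBIC))
E
```

```text
tool_pos: [496.5, 48.5, 37.9]
tcp_rot: [3.139, -0.001, 1.136]
contact_force: [-1.2, -1.8, 11.2]
tool_pos: [502.7, 62.0, 37.9]
tcp_rot: [3.139, -0.0, 1.136]
contact_force: [-1.3, -2.7, 11.7]
tool_pos: [506.8, 71.1, 37.9]
tcp_rot: [3.139, -0.0, 1.136]
contact_force: [-0.6, -2.5, 11.1]
carrier [15.80807521  1.63089244] [ 3.13920891e+00 -2.86226218e-04  1.13569398e+00]
```

View pics/s4.png

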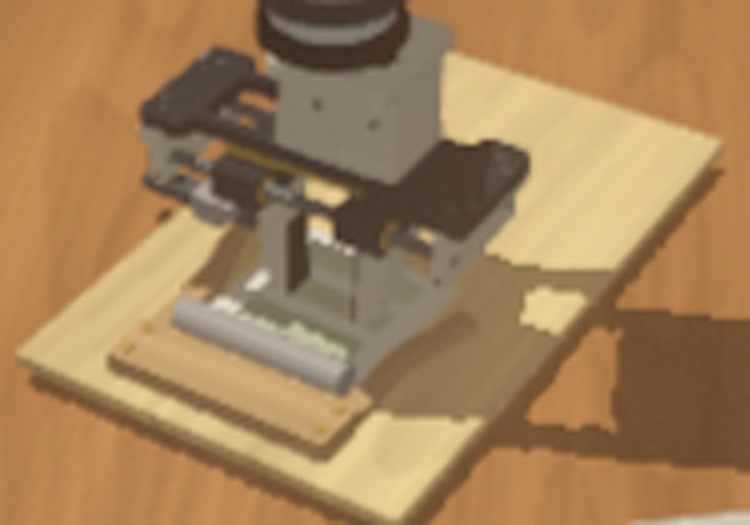

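The plate has gone under the spring bar; the green band is just before it at (300,330).

```bash
python3 -m creep '[{"hand":0.43,"tx":0.004,"ty":0,"tz":0,"spin":0},{"hand":0.43,"tx":0.004,"ty":0,"tz":0,"spin":0},{"hand":0.43,"tx":0.004,"ty":0,"tz":0,"spin":0}]'| egrep 'pos|contact'; for i in 1 2 3 4 5; do python3 -m creep '[{"hand":0.43,"tx":0.002,"ty":0,"tz":0,"spin":0},{"hand":0.43,"tx":0,"ty":0,"tz":0,"spin":0}]'| egrep 'pos|contact'; done
```

```text
tool_pos: [511.9, 81.9, 37.9]
contact_force: [-0.9, -2.7, 10.9]
tool_pos: [512.8, 83.9, 37.9]
contact_force: [-1.2, -1.5, 10.0]
tool_pos: [513.6, 85.7, 37.9]
contact_force: [-0.6, -2.0, 9.9]
tool_pos: [514.5, 87.5, 37.9]
contact_force: [-0.9, -1.5, 10.5]
tool_pos: [515.2, 89.0, 37.9]
contact_force: [-0.8, -2.2, 11.5]
tool_pos: [516.0, 90.8, 37.9]
contact_force: [-1.5, -3.1, 10.6]
```

```bash
for i in 1 2 3 4; do python3 -m creep '[{"hand":0.43,"tx":0.002,"ty":0,"tz":0,"spin":0},{"hand":0.43,"tx":0,"ty":0,"tz":0,"spin":0}]'| egrep 'pos|contact'; done
```

```text
tool_pos: [516.9, 92.6, 37.9]
contact_force: [-2.5, -3.0, 11.6]
tool_pos: [517.7, 94.4, 37.9]
contact_force: [-1.5, -3.3, 11.4]
tool_pos: [518.5, 96.2, 37.9]
contact_force: [-0.6, -2.2, 10.1]
tool_pos: [519.4, 98.1, 37.9]
contact_force: [-0.6, -2.9, 11.6]
```

```bash
python3 -m creep '[{"hand":0.43,"tx":0,"ty":0,"tz":-0.01,"spin":0},{"hand":0.43,"tx":0,"ty":0,"tz":-0.05,"spin":0},{"hand":0.0,"tx":0,"ty":0,"tz":-0.05,"spin":0},{"hand":0.0,"tx":-0.017,"ty":0.048,"tz":0,"spin":0},{"hand":0.0,"tx":-0.017,"ty":0.048,"tz":0,"spin":0}]' | egrep 'pos|contact'
python3 -m creep '[{"hand":0.0,"tx":-0.017,"ty":0.048,"tz":0,"spin":0},{"hand":0.0,"tx":-0.017,"ty":0.048,"tz":0,"spin":0},{"hand":0.0,"tx":0,"ty":0,"tz":0,"spin":0}]'
python3 - <<'E'
from h import *
from plant import get_obs,cams
import cv2
o=get_obs();p=o["tool_pos"]
print("carrier",(np.array(p[:2])-[501.57,56.07])@rot(1.131),o["tcp_rot"])
a=cams.capture("top")["color"][155:290,190:350,::-1]
b=cams.capture("side")["color"][180:285,215:365,::-1];cv2.imwrite("pics/s5.png",np.hstack([cv2.resize(b,(500,350),interpolation=cv2.INTER_CUBIC),cv2.resize(a,(300,350))]))
E
```

```text
tool_pos: [592.3, 27.0, 148.2]
contact_force: [-0.4, 0.4, 0.1]
time: 12.85
tool_pos: [665.3, -46.9, 145.8]
tcp_rot: [3.141, 0.0, 1.132]
contact_force: [-0.1, 0.1, 0.3]
grip_width: 0.5
finger_force: 0.0
carrier [ -23.46292121 -192.02625363] [3.14115431e+00 3.91249958e-04 1.13217228e+00]
```

View pics/s5.png

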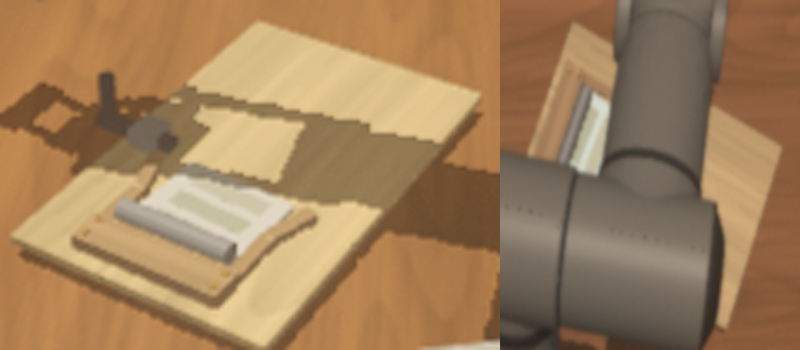

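Run:
```python
from h import *
from plant import cams
import cv2
im=cams.capture("side")["color"].astype(np.float32)
xs=np.arange(-40,20,2.)
for y in(-40,-25,0,20,35,45):
    P=place([501.57,56.07,1.131],[(x,y) for x in xs],24.); q=proj("side",P).astype(np.float32)
    v=cv2.remap(im,q[:,:1],q[:,1:],cv2.INTER_LINEAR)[:,0]
    print(y,[int(100*a[2]/a[0]) for a in v])
ys=np.arange(-66,67,2.)
for x in (10,25):
    P=place([501.57,56.07,1.131],[(x,y) for y in ys],24.); q=proj("side",P).astype(np.float32)
    v=cv2.remap(im,q[:,:1],q[:,1:],cv2.INTER_LINEAR)[:,0]; print(x,[(int(y),int(100*a[2]/a[0])) for y,a in zip(ys,v)])
```

```text
-40 [62, 62, 62, 62, 62, 62, 62, 62, 62, 63, 64, 66, 71, 76, 78, 78, 78, 78, 78, 78, 79, 80, 83, 85, 87, 86, 86, 86, 87, 87]
-25 [63, 63, 63, 63, 63, 63, 63, 63, 63, 63, 63, 64, 68, 73, 78, 77, 76, 76, 76, 77, 78, 80, 81, 81, 82, 84, 85, 86, 86, 86]
0 [62, 62, 62, 62, 63, 63, 62, 61, 60, 58, 57, 58, 62, 68, 73, 76, 77, 77, 77, 78, 79, 81, 81, 81, 81, 82, 83, 85, 86, 86]
20 [62, 62, 62, 62, 61, 60, 58, 57, 57, 56, 56, 60, 67, 75, 81, 85, 86, 85, 84, 82, 81, 81, 81, 81, 81, 81, 83, 84, 86, 86]
35 [56, 56, 56, 55, 55, 55, 55, 56, 56, 56, 56, 59, 64, 70, 78, 84, 86, 86, 85, 84, 82, 81, 81, 81, 81, 81, 82, 83, 84, 86]
45 [57, 56, 56, 56, 56, 56, 57, 57, 57, 57, 57, 58, 61, 68, 75, 81, 84, 86, 86, 87, 86, 86, 87, 86, 86, 86, 86, 87, 86, 86]
10 [(-66, 56), (-64, 54), (-62, 54), (-60, 55), (-58, 57), (-56, 57), (-54, 56), (-52, 57), (-50, 64), (-48, 73), (-46, 81), (-44, 86), (-42, 86), (-40, 86), (-38, 87), (-36, 87), (-34, 86), (-32, 86), (-30, 84), (-28, 83), (-26, 84), (-24, 84), (-22, 84), (-20, 83), (-18, 83), (-16, 83), (-14, 83), (-12, 83), (-10, 82), (-8, 82), (-6, 82), (-4, 82), (-
[... 340 characters left out ...]
)]
25 [(-66, 56), (-64, 56), (-62, 56), (-60, 55), (-58, 54), (-56, 57), (-54, 60), (-52, 63), (-50, 68), (-48, 74), (-46, 81), (-44, 86), (-42, 87), (-40, 87), (-38, 87), (-36, 86), (-34, 85), (-32, 83), (-30, 82), (-28, 81), (-26, 81), (-24, 81), (-22, 81), (-20, 81), (-18, 81), (-16, 81), (-14, 81), (-12, 81), (-10, 81), (-8, 82), (-6, 82), (-4, 82), (-2, 82), (0, 82), (2, 82), (4, 83), (6, 83), (8, 83), (10, 82), (12, 82), (14, 83), (16, 83), (18, 82), (20, 83), (22, 83), (24, 83), (26, 83), (28, 83), (30, 84), (32, 84), (34, 84), (36, 85), (38, 86), (40, 86), (42, 86), (44, 87), (46, 86), (48, 85), (50, 80), (52, 70), (54, 60), (56, 57), (58, 56), (60, 56), (62, 56), (64, 54), (66, 53)]
```

```bash
python3 -m creep '[{"hand":0.43,"tx":0.0096,"ty":-0.0485,"tz":0,"spin":0},{"hand":0.43,"tx":0.0096,"ty":-0.0485,"tz":0,"spin":0},{"hand":0.43,"tx":0.0096,"ty":-0.0485,"tz":0,"spin":0},{"hand":0.43,"tx":0.0096,"ty":-0.0485,"tz":0,"spin":0},{"hand":0.43,"tx":0,"ty":0,"tz":0.05,"spin":0}]' | egrep 'pos|contact'
python3 -m creep '[{"hand":0.43,"tx":0,"ty":0,"tz":0.04,"spin":0},{"hand":0.43,"tx":0,"ty":0,"tz":0.012,"spin":0},{"hand":0.43,"tx":0,"ty":0,"tz":0.0,"spin":0}]'
python3 - <<'E'
from h import *
from plant import get_obs
p=get_obs()["tool_pos"]; print((np.array(p[:2])-[501.57,56.07])@rot(1.131))
E
```

```text
tool_pos: [503.4, 75.6, 100.1]
contact_force: [1.1, -0.1, -0.1]
time: 14.0
tool_pos: [503.9, 73.0, 45.0]
tcp_rot: [-3.141, 0.0, 1.136]
contact_force: [-0.4, -0.1, 0.5]
grip_width: 39.4
finger_force: 0.0
[16.34939799  5.1143454 ]
```

```bash
python3 -m creep '[{"hand":0.43,"tx":0,"ty":0.003,"tz":0.006,"spin":0},{"hand":0.43,"tx":0,"ty":0,"tz":0,"spin":0}]'| egrep 'pos|contact'
python3 -m creep '[{"hand":0.43,"tx":0,"ty":0,"tz":0.001,"spin":0},{"hand":0.43,"tx":0,"ty":0,"tz":0,"spin":0}]'| egrep 'pos|contact'
python3 -m creep '[{"hand":0.43,"tx":0,"ty":0,"tz":0.0005,"spin":0},{"hand":0.43,"tx":0,"ty":0,"tz":0,"spin":0}]'| egrep 'pos|contact'
```

```text
tool_pos: [507.7, 71.2, 39.4]
contact_force: [-0.2, 0.3, 0.8]
tool_pos: [507.1, 71.3, 38.0]
contact_force: [0.4, -0.0, 0.5]
tool_pos: [507.2, 71.2, 37.9]
contact_force: [-1.5, -0.6, 6.3]
```

```bash
python3 -m creep '[{"hand":0.43,"tx":0,"ty":0,"tz":0.0007,"spin":0},{"hand":0.43,"tx":0,"ty":0,"tz":0,"spin":0}]'| egrep 'pos|contact'
for i in 1 2 3 4 5 6; do python3 -m creep '[{"hand":0.43,"tx":0.002,"ty":0,"tz":0,"spin":0},{"hand":0.43,"tx":0,"ty":0,"tz":0,"spin":0}]'| egrep 'pos|contact'; done
```

```text
tool_pos: [507.4, 71.2, 37.9]
contact_force: [-3.1, -0.8, 13.0]
tool_pos: [508.5, 72.7, 37.9]
contact_force: [-2.4, -2.2, 11.6]
tool_pos: [509.4, 74.5, 37.9]
contact_force: [-2.8, -2.8, 11.5]
tool_pos: [510.3, 76.3, 37.9]
contact_force: [-2.0, -3.5, 12.0]
tool_pos: [511.2, 78.1, 37.9]
contact_force: [-1.8, -2.8, 11.1]
tool_pos: [512.1, 79.9, 37.9]
contact_force: [-1.6, -3.5, 10.9]
tool_pos: [512.9, 81.7, 37.9]
contact_force: [-1.5, -3.2, 10.6]
```

```bash
cat > edge.py <<'E'
from h import *
from plant import cams,get_obs
import cv2
p=get_obs()["tool_pos"]; print("tcp",(np.array(p[:2])-[501.57,56.07])@rot(1.131))
im=cams.capture("side")["color"].astype(np.float32)
def prof(pts,z):
    q=proj("side",place([501.57,56.07,1.131],pts,z)).astype(np.float32)
    v=cv2.remap(im,q[:,:1],q[:,1:],cv2.INTER_LINEAR)[:,0]; return v
xs=np.arange(-40,20,2.)
for y in(-40,-25,0,20,35,45): print(y,[int(100*a[2]/a[0]) for a in prof([(x,y) for x in xs],24.)])
if __name__=="__main__":
    for y in(-20,20): print("strip rear/bar/end",[(int(x),int(a.sum()/3),int(100*a[2]/a[0])) for x in np.arange(60,140,3) for a in prof([(x,y)],34.)])
E
python3 edge.py
```

```text
tcp [28.0429396   0.62647478]
-40 [66, 67, 68, 67, 63, 61, 61, 62, 63, 65, 66, 70, 74, 76, 72, 65, 58, 56, 56, 56, 55, 54, 59, 65, 70, 74, 76, 77, 77, 77]
-25 [60, 60, 61, 62, 62, 61, 59, 59, 60, 62, 69, 75, 77, 81, 82, 80, 78, 77, 75, 74, 74, 74, 73, 73, 70, 66, 62, 60, 57, 57]
0 [67, 68, 67, 65, 58, 51, 49, 51, 56, 61, 63, 65, 71, 75, 76, 76, 77, 77, 77, 76, 75, 74, 73, 73, 73, 75, 76, 78, 79, 79]
20 [71, 70, 70, 68, 64, 60, 58, 57, 56, 57, 59, 62, 66, 72, 76, 76, 76, 76, 76, 76, 76, 76, 76, 76, 76, 77, 77, 77, 77, 77]
35 [76, 75, 75, 76, 76, 76, 76, 75, 75, 74, 72, 70, 66, 64, 68, 74, 77, 78, 78, 76, 74, 73, 73, 73, 73, 74, 74, 75, 77, 79]
45 [73, 73, 73, 73, 73, 73, 73, 73, 73, 73, 73, 73, 74, 75, 78, 79, 79, 79, 79, 79, 79, 79, 79, 79, 79, 79, 79, 79, 79, 79]
strip rear/bar/end [(60, 133, 80), (63, 154, 84), (66, 169, 86), (69, 172, 87), (72, 167, 86), (75, 157, 86), (78, 147, 85), (81, 133, 82), (84, 123, 77), (87, 134, 64), (90, 152, 58), (93, 160, 57), (96, 165, 57), (99, 167, 57), (102, 166, 57), (105, 165, 58), (108, 162, 58), (111, 159, 57), (114, 158, 57), (117, 155, 57), (120, 142, 55), (123, 110, 54), (126, 100, 53), (129, 107, 54), (132, 143, 57), (135, 174, 61), (138, 186, 62)]
strip rear/bar/end [(60, 137, 81), (63, 152, 84), (66, 166, 86), (69, 172, 87), (72, 171, 87), (75, 158, 86), (78, 147, 85), (81, 134, 84), (84, 123, 78), (87, 130, 65), (90, 152, 57), (93, 159, 57), (96, 164, 57), (99, 167, 58), (102, 166, 58), (105, 163, 57), (108, 160, 57), (111, 157, 57), (114, 156, 57), (117, 155, 57), (120, 143, 56), (123, 116, 54), (126, 100, 53), (129, 102, 53), (132, 133, 56), (135, 166, 60), (138, 181, 62)]
```

```bash
python3 -m creep '[{"hand":0.43,"tx":0,"ty":0,"tz":-0.01,"spin":0},{"hand":0.43,"tx":0,"ty":0,"tz":-0.05,"spin":0},{"hand":0.43,"tx":0,"ty":0,"tz":-0.05,"spin":0},{"hand":0.43,"tx":-0.055,"ty":-0.003,"tz":0,"spin":0},{"hand":0.43,"tx":-0.055,"ty":-0.003,"tz":0,"spin":0}]' | egrep 'pos|contact'
python3 -m creep '[{"hand":0.43,"tx":-0.055,"ty":-0.003,"tz":0,"spin":0},{"hand":0.43,"tx":-0.055,"ty":-0.003,"tz":0,"spin":0},{"hand":0.43,"tx":-0.055,"ty":-0.003,"tz":0,"spin":0},{"hand":0.43,"tx":-0.055,"ty":-0.003,"tz":0,"spin":0},{"hand":0.43,"tx":-0.055,"ty":-0.003,"tz":0,"spin":0}]' | egrep 'pos|contact'
python3 -m creep '[{"hand":0.43,"tx":-0.055,"ty":-0.003,"tz":0,"spin":0},{"hand":0.43,"tx":-0.055,"ty":-0.003,"tz":0,"spin":0},{"hand":0.43,"tx":-0.055,"ty":-0.003,"tz":0,"spin":0}]' 
python3 edge.py | head -7
python3 - <<'E'
from h import *
from plant import cams
import cv2
c={n:cams.capture(n)["color"] for n in("top","side")}; np.savez("now.npz",**c)
t=cv2.resize(c["top"][180:245,205:300],None,fx=8,fy=8,interpolation=cv2.INTER_CUBIC)[:,:,::-1]
cv2.imwrite("pics/t6.png",t)
im=c["top"].astype(np.float32)
for y in(-30,0,30):
  for z,r in((24.,np.arange(-30,10,2.)),(34.,np.arange(76,140,3.))):
    q=proj("top",place([501.57,56.07,1.131],[(x,y) for x in r],z)).astype(np.float32)
    v=cv2.remap(im,q[:,:1],q[:,1:],cv2.INTER_LINEAR)[:,0]
    print(y,z,[(int(x),int(a.sum()/3),int(100*a[2]/a[0])) for x,a in zip(r,v)])
E
```

```text
tool_pos: [459.8, -15.7, 147.5]
contact_force: [1.1, -0.8, -0.5]
tool_pos: [329.7, -259.4, 147.0]
contact_force: [0.6, -0.3, -0.9]
time: 18.18
tool_pos: [251.8, -405.3, 147.0]
tcp_rot: [3.141, 0.0, 1.135]
contact_force: [0.6, -0.1, 0.7]
grip_width: 39.2
finger_force: 0.0
tcp [-523.79432162   29.53702799]
-40 [62, 62, 62, 62, 62, 62, 62, 62, 62, 64, 67, 73, 79, 85, 86, 86, 86, 86, 86, 86, 86, 86, 86, 86, 86, 86, 86, 86, 86, 86]
-25 [63, 63, 63, 63, 63, 63, 63, 63, 63, 63, 65, 69, 74, 80, 85, 85, 84, 83, 81, 80, 80, 81, 81, 81, 81, 83, 84, 85, 86, 86]
0 [62, 62, 62, 62, 62, 62, 62, 62, 62, 62, 63, 64, 69, 76, 81, 84, 85, 84, 82, 81, 81, 81, 81, 81, 81, 82, 83, 84, 86, 86]
20 [62, 62, 62, 62, 62, 62, 62, 62, 62, 62, 62, 63, 67, 72, 79, 85, 85, 85, 83, 82, 81, 81, 81, 81, 81, 81, 82, 84, 85, 86]
35 [61, 61, 61, 61, 61, 61, 61, 61, 62, 61, 61, 62, 64, 68, 76, 83, 86, 85, 85, 83, 81, 81, 81, 81, 81, 81, 81, 82, 84, 85]
45 [63, 63, 63, 63, 63, 63, 63, 62, 62, 62, 62, 63, 64, 68, 74, 81, 84, 86, 86, 86, 86, 86, 86, 86, 86, 86, 86, 86, 86, 86]
-30 24.0 [(-30, 160, 58), (-28, 160, 57), (-26, 1
[... 1253 characters left out ...]
 (136, 112, 49), (139, 100, 44)]
30 24.0 [(-30, 148, 58), (-28, 148, 58), (-26, 148, 58), (-24, 148, 58), (-22, 148, 58), (-20, 147, 58), (-18, 147, 58), (-16, 146, 58), (-14, 144, 60), (-12, 146, 65), (-10, 157, 75), (-8, 173, 86), (-6, 192, 92), (-4, 201, 94), (-2, 203, 93), (0, 198, 88), (2, 193, 84), (4, 189, 81), (6, 187, 80), (8, 187, 80)]
30 34.0 [(76, 118, 83), (79, 132, 84), (82, 133, 85), (85, 118, 83), (88, 106, 74), (91, 111, 60), (94, 121, 55), (97, 128, 55), (100, 132, 54), (103, 134, 55), (106, 132, 55), (109, 129, 54), (112, 124, 54), (115, 121, 55), (118, 121, 54), (121, 122, 55), (124, 127, 56), (127, 134, 57), (130, 133, 57), (133, 122, 55), (136, 107, 49), (139, 100, 44)]
```

View pics/t6.png

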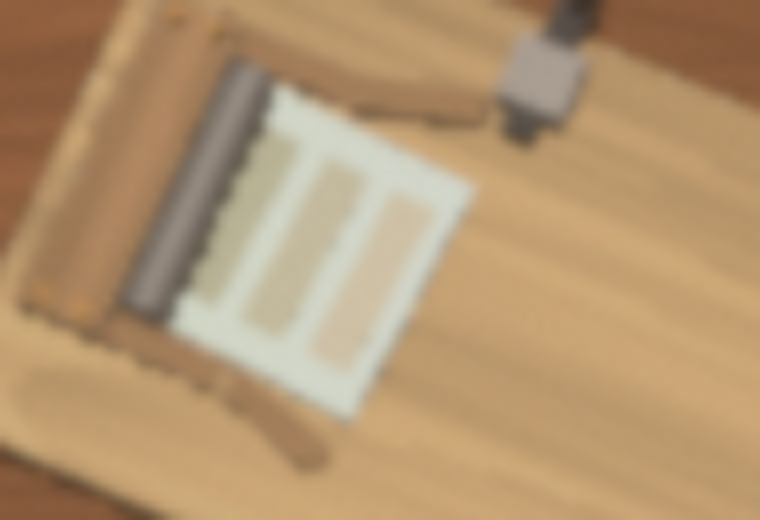

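The top view shows the plate yawed about −0.06 rad. Its rear edge runs (475,185)–(350,420) against a bar along (240,65)–(130,300), so only its +y front corner is on the stop. I'll push on the −y side with a small turn.

```bash
for i in 1 2; do python3 -m creep '[{"hand":0.2,"tx":0.0536,"ty":0.0047,"tz":0,"spin":0},{"hand":0.2,"tx":0.0536,"ty":0.0047,"tz":0,"spin":0},{"hand":0.2,"tx":0.0536,"ty":0.0047,"tz":0,"spin":0},{"hand":0.2,"tx":0.0536,"ty":0.0047,"tz":0,"spin":0},{"hand":0.2,"tx":0.0536,"ty":0.0047,"tz":0,"spin":0}]' | egrep 'pos|contact'; done
python3 -m creep '[{"hand":0.2,"tx":0,"ty":0,"tz":0.05,"spin":3.4},{"hand":0.2,"tx":0,"ty":0,"tz":0.04,"spin":0},{"hand":0.2,"tx":0,"ty":0,"tz":0.01,"spin":0},{"hand":0.2,"tx":0,"ty":0,"tz":0,"spin":0}]'
python3 - <<'E'
from h import *
from plant import get_obs
p=get_obs()["tool_pos"]; print((np.array(p[:2])-[501.57,56.07])@rot(1.131))
E
```

```text
tool_pos: [387.7, -167.7, 146.8]
contact_force: [1.3, -0.7, 0.5]
tool_pos: [521.2, 65.5, 146.8]
contact_force: [1.1, -0.1, 1.0]
time: 20.08
tool_pos: [521.4, 62.9, 46.9]
tcp_rot: [-3.141, 0.0, 1.077]
contact_force: [0.2, 0.0, 0.3]
grip_width: 18.3
finger_force: 0.0
[ 14.58326536 -15.00373077]
```

Fine. Lower to contact (about z = 37.9).

```bash
python3 -m creep '[{"hand":0.2,"tx":0,"ty":0.003,"tz":0.008,"spin":0},{"hand":0.2,"tx":0,"ty":0,"tz":0,"spin":0}]'| egrep 'pos|contact'
python3 -m creep '[{"hand":0.2,"tx":0,"ty":0,"tz":0.0007,"spin":0},{"hand":0.2,"tx":0,"ty":0,"tz":0,"spin":0}]'| egrep 'pos|contact'
python3 -m creep '[{"hand":0.2,"tx":0,"ty":0,"tz":0.0005,"spin":0},{"hand":0.2,"tx":0,"ty":0,"tz":0,"spin":0}]'| egrep 'pos|contact'
```

```text
tool_pos: [524.7, 60.7, 39.1]
contact_force: [-0.8, 1.0, -0.6]
tool_pos: [524.3, 60.8, 38.1]
contact_force: [-0.1, 0.6, -0.8]
tool_pos: [524.4, 60.8, 37.9]
contact_force: [-1.7, -0.6, 4.9]
```

```bash
python3 -m creep '[{"hand":0.2,"tx":0,"ty":0,"tz":0.0008,"spin":0},{"hand":0.2,"tx":0,"ty":0,"tz":0,"spin":0}]'| egrep 'pos|contact'
for i in 1 2 3 4; do python3 -m creep '[{"hand":0.2,"tx":0.002,"ty":0,"tz":0,"spin":-1},{"hand":0.2,"tx":0,"ty":0,"tz":0,"spin":0}]'| egrep 'pos|contact|rot'; done
python3 -m creep '[{"hand":0.2,"tx":0.002,"ty":0,"tz":0,"spin":0},{"hand":0.2,"tx":0.002,"ty":0,"tz":0,"spin":0},{"hand":0.2,"tx":0.002,"ty":0,"tz":0,"spin":0}]'| egrep 'pos|contact|rot'
```

```text
tool_pos: [524.7, 60.8, 37.9]
contact_force: [-3.2, -0.6, 11.0]
tool_pos: [526.2, 62.3, 37.9]
tcp_rot: [3.139, -0.001, 1.094]
contact_force: [-0.3, -2.7, 9.5]
tool_pos: [527.3, 63.9, 37.9]
tcp_rot: [3.138, -0.001, 1.112]
contact_force: [-0.2, -1.8, 9.0]
tool_pos: [528.2, 65.7, 37.9]
tcp_rot: [3.138, -0.001, 1.129]
contact_force: [-1.0, -3.0, 9.1]
tool_pos: [528.9, 67.5, 37.9]
tcp_rot: [3.139, -0.0, 1.146]
contact_force: [-0.8, -3.4, 9.5]
tool_pos: [531.3, 72.9, 37.9]
tcp_rot: [3.139, -0.0, 1.146]
contact_force: [-1.4, -3.6, 10.0]
```

```bash
python3 -m creep '[{"hand":0.2,"tx":0,"ty":0,"tz":-0.01,"spin":0},{"hand":0.2,"tx":0,"ty":0,"tz":-0.05,"spin":0},{"hand":0.2,"tx":0,"ty":0,"tz":-0.05,"spin":0},{"hand":0.2,"tx":-0.055,"ty":-0.003,"tz":0,"spin":0},{"hand":0.2,"tx":-0.055,"ty":-0.003,"tz":0,"spin":0}]' | egrep 'contact'
python3 -m creep '[{"hand":0.2,"tx":-0.055,"ty":-0.003,"tz":0,"spin":0},{"hand":0.2,"tx":-0.055,"ty":-0.003,"tz":0,"spin":0},{"hand":0.2,"tx":-0.055,"ty":-0.003,"tz":0,"spin":0},{"hand":0.2,"tx":-0.055,"ty":-0.003,"tz":0,"spin":0},{"hand":0.2,"tx":-0.055,"ty":-0.003,"tz":0,"spin":0}]' | egrep 'pos|contact'
python3 -m creep '[{"hand":0.2,"tx":-0.055,"ty":-0.003,"tz":0,"spin":0},{"hand":0.2,"tx":-0.055,"ty":-0.003,"tz":0,"spin":0}]'
cat > meas.py <<'E'
from h import *
from plant import cams,get_obs
import cv2
p=get_obs()["tool_pos"]; print("tcp",(np.array(p[:2])-[501.57,56.07])@rot(1.131))
now={n:cams.capture(n)["color"].astype(np.float32) for n in("top","side")}
ini={n:C[n]["color"].astype(np.float32) for n in C}
def cross(im,n,pts,z,ch=lambda v:v[:,2]/v[:,0]):
    q=proj(n,place([501.57,56.07,1.131],pts,z)).astype(np.float32)
    s=ch(cv2.remap(im,q[:,:1],q[:,1:],cv2.INTER_LINEAR)[:,0]); m=(s[:6].mean()+s.max())/2
    return np.argmax(s>m)
for n in now:
    xs=np.arange(-34,4,.25); ys=np.arange(-35,46,10)
    e=[xs[cross(now[n],n,[(x,y) for x in xs],24.)] for y in ys]; k=np.polyfit(ys,e,1)
    xb=np.arange(100,76,-.25); f=[xb[cross(ini[n],n,[(x,y) for x in xb],34.)] for y in ys]; kb=np.polyfit(ys,f,1)
    print(n,"rear",e,"slope,mid",np.round(k,3),"stripfront(88)",np.round(kb,3))
E
python3 meas.py
```

```text
contact_force: [-0.0, -0.2, -0.7]
tool_pos: [351.5, -270.0, 147.0]
contact_force: [0.9, -0.3, 0.4]
time: 23.95
tool_pos: [300.6, -367.8, 147.0]
tcp_rot: [3.141, 0.0, 1.146]
contact_force: [0.3, 0.5, -0.4]
grip_width: 18.4
finger_force: 0.0
tcp [-469.11708807    1.34281326]
top rear [np.float64(-9.0), np.float64(-8.5), np.float64(-8.5), np.float64(-9.0), np.float64(-8.75), np.float64(-8.5), np.float64(-8.25), np.float64(-8.75), np.float64(-8.25)] slope,mid [ 5.000e-03 -8.638e+00] stripfront(88) [6.0000e-03 8.8388e+01]
side rear [np.float64(-12.0), np.float64(-11.5), np.float64(-11.5), np.float64(-11.5), np.float64(-12.25), np.float64(-11.5), np.float64(-11.25), np.float64(-11.75), np.float64(-11.5)] slope,mid [ 3.0000e-03 -1.1653e+01] stripfront(88) [8.000e-03 8.524e+01]
```

The plate is home and straight: the rear edge is at about −9 mm in both cameras, with slope near 0. Now the bolt.

```bash
python3 -m creep '[{"hand":0,"tx":0.0555,"ty":0.0253,"tz":0,"spin":0},{"hand":0,"tx":0.0555,"ty":0.0253,"tz":0,"spin":0},{"hand":0,"tx":0.0555,"ty":0.0253,"tz":0,"spin":0},{"hand":0,"tx":0.0555,"ty":0.0253,"tz":0,"spin":0}]' | egrep 'pos|contact'
python3 -m creep '[{"hand":0,"tx":0.0555,"ty":0.0253,"tz":0,"spin":0},{"hand":0,"tx":0.0555,"ty":0.0253,"tz":0,"spin":0},{"hand":0,"tx":0.0555,"ty":0.0253,"tz":0,"spin":0},{"hand":0,"tx":0.0555,"ty":0.0253,"tz":0,"spin":0},{"hand":0,"tx":0,"ty":0,"tz":0,"spin":0.86}]'
python3 -m creep '[{"hand":0,"tx":0,"ty":0,"tz":0.03,"spin":0},{"hand":0,"tx":0,"ty":0,"tz":0,"spin":0}]'
python3 - <<'E'
from h import *
from plant import get_obs
p=get_obs()["tool_pos"]; print((np.array(p[:2])-[501.57,56.07])@rot(1.131))
E
```

```text
tool_pos: [486.6, -203.5, 146.9]
contact_force: [0.2, -1.4, 0.0]
time: 25.18
tool_pos: [670.8, -40.5, 145.7]
tcp_rot: [-3.141, -0.001, 1.136]
contact_force: [-0.3, 0.1, -0.1]
grip_width: 0.5
finger_force: 0.0
time: 25.42
tool_pos: [666.8, -44.7, 114.2]
tcp_rot: [-3.136, 0.002, 1.131]
contact_force: [-0.5, 0.8, 0.2]
grip_width: 0.4
finger_force: 0.0
[ -20.84868625 -192.41167922]
```

```bash
python3 -m creep '[{"hand":0,"tx":-0.001,"ty":0,"tz":0.04,"spin":0},{"hand":0,"tx":0,"ty":0,"tz":0.018,"spin":0},{"hand":0,"tx":0,"ty":0,"tz":0,"spin":0},{"hand":0,"tx":0,"ty":-0.015,"tz":0,"spin":0},{"hand":0,"tx":0,"ty":-0.01,"tz":0,"spin":0}]' | egrep 'pos|contact'
for i in 1 2 3; do python3 -m creep '[{"hand":0,"tx":0,"ty":-0.004,"tz":0,"spin":0},{"hand":0,"tx":0,"ty":-0.004,"tz":0,"spin":0},{"hand":0,"tx":0,"ty":-0.004,"tz":0,"spin":0}]' | egrep 'pos|contact'; done
python3 - <<'E'
from h import *
from plant import get_obs
p=get_obs()["tool_pos"]; print((np.array(p[:2])-[501.57,56.07])@rot(1.131))
E
```

```text
tool_pos: [646.4, -35.5, 60.2]
contact_force: [0.6, 0.5, -0.4]
tool_pos: [635.4, -30.5, 58.8]
contact_force: [1.7, -0.9, 0.7]
tool_pos: [624.4, -25.3, 58.7]
contact_force: [1.8, -0.5, 1.9]
tool_pos: [613.3, -20.1, 58.6]
contact_force: [2.1, -0.9, 1.4]
[ -21.33396172 -133.46558271]
```

```bash
for i in 1 2; do python3 -m creep '[{"hand":0,"tx":0,"ty":-0.004,"tz":0,"spin":0},{"hand":0,"tx":0,"ty":-0.004,"tz":0,"spin":0},{"hand":0,"tx":0,"ty":-0.004,"tz":0,"spin":0}]' | egrep 'pos|contact'; done
for i in 1 2 3; do python3 -m creep '[{"hand":0,"tx":0,"ty":-0.0015,"tz":0,"spin":0},{"hand":0,"tx":0,"ty":0,"tz":0,"spin":0}]' | egrep 'pos|contact'; done
```

```text
tool_pos: [602.3, -14.9, 58.5]
contact_force: [1.8, 0.4, 0.9]
tool_pos: [591.5, -9.8, 58.5]
contact_force: [2.3, -0.4, 0.6]
tool_pos: [590.0, -9.3, 58.4]
contact_force: [0.7, -0.0, 0.9]
tool_pos: [588.9, -8.7, 58.4]
contact_force: [1.8, -0.8, 0.9]
tool_pos: [587.5, -8.0, 58.4]
contact_force: [2.6, 0.4, 0.5]
```

```bash
for i in 1 2 3; do python3 -m creep '[{"hand":0,"tx":0,"ty":-0.0015,"tz":0,"spin":0},{"hand":0,"tx":0,"ty":0,"tz":0,"spin":0}]' | egrep 'pos|contact'; done
```

```text
tool_pos: [586.1, -7.4, 58.4]
contact_force: [0.5, -0.5, -0.0]
tool_pos: [585.7, -7.2, 58.6]
contact_force: [4.0, -2.6, -2.3]
tool_pos: [585.6, -7.1, 58.8]
contact_force: [7.8, -3.7, -4.2]
```

The force rises at the predicted end position, so the bolt is on its end stop. Back off and check.

```bash
python3 -m creep '[{"hand":0,"tx":0,"ty":0.02,"tz":0,"spin":0},{"hand":0,"tx":0,"ty":0.04,"tz":0,"spin":0},{"hand":0,"tx":0,"ty":0,"tz":-0.05,"spin":0},{"hand":0,"tx":0,"ty":0,"tz":-0.05,"spin":0},{"hand":0,"tx":0,"ty":0,"tz":0,"spin":0}]' | egrep 'pos|contact'
for i in 1 2; do python3 -m creep '[{"hand":0,"tx":-0.05,"ty":-0.02,"tz":0,"spin":0},{"hand":0,"tx":-0.05,"ty":-0.02,"tz":0,"spin":0},{"hand":0,"tx":-0.05,"ty":-0.02,"tz":0,"spin":0},{"hand":0,"tx":-0.05,"ty":-0.02,"tz":0,"spin":0}]' | egrep 'pos|contact'; done
python3 meas.py
python3 - <<'E'
from h import *
from plant import cams
import cv2
im=cams.capture("side")["color"].astype(np.float32)
ys=np.arange(-100,20,4.)   # bolt top face z = board+10
for nm,i in(("ini",C["side"]["color"].astype(np.float32)),("now",im)):
    q=proj("side",place([501.57,56.07,1.131],[(-22,y) for y in ys],31.)).astype(np.float32)
    print(nm,[(int(y),int(a.mean())) for y,a in zip(ys,cv2.remap(i,q[:,:1],q[:,1:],cv2.INTER_LINEAR)[:,0])])
E
```

```text
tool_pos: [639.6, -31.7, 162.9]
contact_force: [0.3, 0.4, -0.9]
tool_pos: [478.0, -178.8, 157.5]
contact_force: [-0.2, -0.4, -0.7]
tool_pos: [320.8, -325.4, 157.7]
contact_force: [-0.0, -0.2, 0.4]
tcp [-422.08084343    1.14021583]
top rear [np.float64(-23.25), np.float64(-23.5), np.float64(-9.0), np.float64(-9.0), np.float64(-8.75), np.float64(-8.5), np.float64(-8.25), np.float64(-8.75), np.float64(-8.25)] slope,mid [  0.177 -12.802] stripfront(88) [6.0000e-03 8.8388e+01]
side rear [np.float64(-9.25), np.float64(-9.25), np.float64(-12.25), np.float64(-11.75), np.float64(-12.0), np.float64(-11.75), np.float64(-11.25), np.float64(-11.5), np.float64(-11.5)] slope,mid [ -0.023 -11.052] stripfront(88) [8.000e-03 8.524e+01]
ini [(-100, 161), (-96, 163), (-92, 160), (-88, 159), (-84, 134), (-80, 95), (-76, 99), (-72, 101), (-68, 88), (-64, 111), (-60, 160), (-56, 179), (-52, 179), (-48, 183), (-44, 188), (-40, 188), (-36, 187), (-32, 184), (-28, 183), (-24, 185), (-20, 189), (-16, 188), (-12, 186), (-8, 186), (-4, 185), (0, 185), (4, 185), (8, 182), (12, 182), (16, 178)]
now [(-100, 162), (-96, 164), (-92, 161), (-88, 153), (-84, 116), (-80, 85), (-76, 79), (-72, 78), (-68, 81), (-64, 98), (-60, 105), (-56, 105), (-52, 106), (-48, 106), (-44, 106), (-40, 105), (-36, 107), (-32, 107), (-28, 107), (-24, 106), (-20, 107), (-16, 105), (-12, 90), (-8, 144), (-4, 183), (0, 187), (4, 186), (8, 185), (12, 183), (16, 180)]
```

```bash
python3 -c "
from plant import close_job
print(close_job())"
```

```text
the job is handed in; nothing more can be done
None
```

The job is handed in: by my last camera measurements the plate is straight and about 1 mm from its nominal home position, nothing was touching it, and the bolt is on its end stop behind it; the hand-in returned no verdict.

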